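# Spring-travel check on a gear tester

## Robot

A 7-joint arm with a two-finger parallel gripper is mounted at the origin on the work surface; the furniture and walls round the work are solid. World frame = base frame: x ahead of the robot, y to its left, z up, the work surface at z = 0. Lengths are in m, angles in rad, forces in N, time in s.
With the tool pointing down it reaches from about 0.4 to 0.925 m from the base axis. Payload 5.6 kg.
Tool frame: the origin (TCP) lies on the centre line of the jaws, within the pads' length; the fingertips stand 17 mm ahead of it and the grasp point (between the pads) lies 2 mm behind it; z points along the fingers, y is the line along which they close (so a half turn about z gives the same grasp; the last joint's range is limited). The gripper opens to 85 mm and grips with 20 to 120 N. Pads are 22 mm wide; open, the fingers measure 114 mm over their backs; the gripper's body (76 mm by 85 mm) begins 54 mm behind the grasp point. The pads swing forward as they close: fully open they stand 13 mm farther back than shut.
Start: joints at [-1.237, 0.468, -0.012, 1.603, 0.006, 1.071, -0.056], TCP at [0.239, 0.604, 0.248] pointing down, gripper open.
Joint ranges: [-2.53, 2.53], [-0.31, 2.02], [-1.57, 1.55], [0.28, 2.44], [-1.29, 4.43], [0.15, 1.84], [-2.92, 2.92]. Speed limits (rad/s): [2.57, 2.57, 3.14, 3.14, 3.14, 3.14, 3.14].

## Interface

Orientations are given as a rotation vector (axis times angle).
In Python, from station import env, cams, job gives the robot as it stands.
- The arm moves only by the tool arm_command, never from a script. Its argument "motion" is one flat list of numbers, 5 for each row, row after row: the shift along the tool's x, y, z in m, then the turn about the tool's z in units of 5 degrees (1.0 is 5 degrees), then the opening, from 0 (shut) to 1 (fully open). A call has 1 to 20 rows; each row shifts and turns the commanded pose from where the row before left it, along the tool's axes as they then stand; what a row does not reach is not made up. A row lasts 1/8 s, in which the tool goes at most 62.5 mm and 10.7 degrees, less where a joint would pass 70% of its speed; a pose out of reach is approached as far as the arm can. A call is refused whole if a number of a shift passes 0.0625 or a number of a turn 1, either way. A call with a gripper value outside its range is refused whole. The fingers move at their own pace and stop on an object; the grip force is fixed at half the most. Time passes only in rows, so rows that do not move let the fingers close. It gives the time, the measured TCP pose, the force, the opening and the grip force at its end, in the units of the state.
- env.state(): the state, without advancing time (a new reading comes with each control period).
- cams.get_image(name): name is "side" or "top" or "wrist"; returns a dict with "pixels" (420x560x3 uint8, red, green, blue), "mtx" (3x3 intrinsics, pixels), "k1" (the pictures are not rectified: a ray, as slopes to the right and down, at radius r is drawn at 1 + k1 r^2 times it, then the intrinsics apply), "pose" (4x4, takes a point from camera to world coordinates); the wrist camera has in their place "mount" (4x4, takes a point from camera to tool coordinates, whose origin is the TCP and whose axes are the flange's). Camera axes: x right, y down, z forward; pixel columns grow to the right and rows downward; lengths in m; the calibration is good to about 2 mm. A picture is of the moment at which its call begins: read the wrist's pose just before it. There is no depth.
- job.sign_off(): hands the job in; it is judged then, once.
The state is a dict: "time_s": time; "q": joint angles; "qd": joint speeds; "joint_torque": joint torques, N m; "eef_pos": TCP position; "tcp_rot": TCP orientation; "contact_force": force on the tool from outside, world axes, zero at the start; "ft_torque": the same for the moment, N m; "gripper_width": finger opening in m; "grasp_force": force on a finger pad.
Only numpy, scipy, OpenCV 4.12 (cv2) and the standard library are available. Lean on these libraries where they do the work, as an engineer would, in place of code of your own. Each camera call takes 0.05 s, during which the arm holds its last target. There are 200 camera calls.

## Task

Check the spring travel of the green gear tester by pushing and pressing with the fingertips only. First push the red telltale down by its tab until it rests on the pointer at zero; then press the blue pad on the sprung corner of the tilt plate until the pointer has carried the telltale up to the green clip on the scale, without bottoming the plate on its hard stop, and keep it there for a moment. Let the plate spring back so that the telltale stays behind, its lower edge level with the green clip, as the record; never move the telltale up by hand, and leave the clip and the loose gears, feeler gauges and bottle where they are.

Things in the scene. Friction and masses are not known exactly. Their poses are not given: they have to be found in the camera images.
- tester: Green cast base of the gear tester, fixed on the bench, 16 mm thick, 361 mm long (y from -234 to +127 mm), 136 mm deep, right end 66 mm. Origin on the bench under the middle of the hinge; x away from the robot, y towards the blue pad, z up. A gear clamped over the hinge reaches z = 107 mm; the upright scale at the right end faces -x, top z = 118 mm.
- tilt_plate (a joint): Tilt of the steel plate about its hinge, rad: 0 = at rest on its stop, grows as the blue pad goes down, 0.20 = hard stop (above 0.185 counts as bottomed); a spring drives it back to 0. The pad takes 3 to 4 N to start, 7 to 13 N at the clip. Pad 90 mm, pointer tip 170 mm from the hinge on the other side: the pointer rises 1.9 mm for each mm that the pad goes down.
- telltale (a joint): Height of the red telltale's lower edge above the scale's zero, m: 0 = fully down, resting on the pointer at rest; 0.040 = top of its travel. It slides on a vertical guide rod with light friction (about 1.2 N) and stays where it is left; the pointer lifts it from below and leaves it there on going back. It starts above the green clip.
- press_pad: Round blue press pad, 38 mm across and 7 mm thick, on the near left corner of the tilt plate; origin at the centre of its underside. Pegs with hanging rings stick out of the wall above and behind it, from 0.45 m above the bench up: keep the hand low here.
- pad_top (a point): Centre of the top face of the blue press pad, where to press straight down; 74 mm above the bench at rest.
- telltale_tab: Thumb tab of the telltale, red with black ribs: a flat plate 46 mm (tester's x) by 30 mm (y), 6 mm thick, in front of the guide rod at the right end of the tester; origin at the centre of its top face.
- tab_top (a point): Point on the top face of the red tab, where to push it straight down; it stands 78 mm above the bench when the telltale is fully down. The guide rod (8 mm thick, top 130 mm above the bench) rises 34 mm behind it (+x of the tester).
- pointer_tip (a point): Top edge of the black pointer at its tip, on the right of the plate, in front of the scale; 64.5 mm above the bench at rest (scale zero).
- index_edge (a point): Middle of the lower edge of the red telltale's hand, which is read against the scale.
- green_mark (a point): Middle of the green clip, an 8 mm high green band across the white upright scale (black lines every 4 mm from zero). The clip has been set somewhere from 12 to 25 mm above zero, differently each time; it marks the wanted height of pointer and telltale, whose edges may stand anywhere within its 8 mm.
- gear_left: Loose steel bevel gear, 56 mm across, 26 mm high, on the bench in front of the tester; a bystander. Origin at the centre of its underside.
- gear_right: A second loose bevel gear of the same size in front of the tester; a bystander. Origin at the centre of its underside.
- lock_bottle: Blue thread-lock bottle with a red cap, 36 mm across, 123 mm high, standing left of the tester; a bystander. Origin at the centre of its underside.
- feeler: Folded feeler gauge set, 98 x 14 x 10 mm, lying in front of the tester's right end; a bystander. Origin at the centre of its underside.

How it is judged:
On the way, in this order (a step that is already met when the one before it is completed fails the run):
1. the telltale has been pushed fully down on to the pointer at rest (value of joint telltale below 0.004 m and value of joint tilt_plate below 0.015 rad), for 0.1 s.
2. the blue pad is held down with the fingers, the pointer standing level with the green clip (contact force between the fingers and press_pad above 1 N and z of pointer_tip in the frame of green_mark between -0.005 and 0.005 m), for 0.2 s.
At the end, for the whole second after the job is handed in: The telltale's lower edge stands level with the green clip (within 4.5 mm of its middle) after the pointer carried it there, and the tilt plate is back on its stop (within 0.01 rad) (z of index_edge in the frame of green_mark between -0.0045 and 0.0045 m and value of joint tilt_plate below 0.01 rad); the robot touches nothing.
It fails at once if the telltale is moved up by hand (contact force between the fingers and telltale_tab above 0.5 N and velocity of joint telltale above 0.02 m/s and value of joint telltale above 0.006 m).
It fails at once if the plate is bottomed on its hard stop (value of joint tilt_plate above 0.185 rad).
It fails at once if a loose gear, the feeler gauges or the bottle is displaced (more than 15 mm) (distance of any of gear_left, gear_right, feeler, lock_bottle from where it was at the start of the episode above 0.015 m).
It fails at once if the green clip is shifted (more than 3 mm) (distance of green_mark from where it was at the start of the episode above 0.003 m).
It also fails if it takes over 42 s, if anything falls off the work surface, if the arm or the gripper's body presses on something with over 40 N, if the wrist force passes 120 N, or if a joint passes its speed limit or range.

## Working session

There is one attempt and no reset: what is moved stays moved. The work goes in short steps, Python scripts to look and compute and a tool call to move; the robot and the scene stay as the last step left them, time stands still between calls to the robot, and variables do not carry over. Pictures are saved under pics/ and viewed, at most 10 in all, crops included, and the job is handed in when it is done.

Besides the shell and the picture viewer there is one more tool, called as a command line: name --argument value ..., lists and objects as JSON in quotes. arm_command: Moves the arm, as the interface text tells. Its arguments: {"type":"object","properties":{"motion":{"type":"array"}},"required":["motion"]}

```bash
mkdir -p pics; ls; cat > h.py <<'E'
import numpy as np, cv2
from station import env, cams, job
from scipy.spatial.transform import Rotation as R
def shot(name,fn):
    s=env.state(); im=cams.get_image(name); cv2.imwrite(f'pics/{fn}.png',im['pixels'][:,:,::-1])
    if 'pose' in im: P=np.array(im['pose'])
    else:
        T=np.eye(4);T[:3,:3]=R.from_rotvec(s['tcp_rot']).as_matrix();T[:3,3]=s['eef_pos'];P=T@np.array(im['mount'])
    np.savez(f'pics/{fn}.npz',P=P,K=im['mtx'],k1=im['k1']); return im['pixels']
def ray(fn,u,v):
    d=np.load(f'pics/{fn}.npz');K=d['K'];k=float(d['k1'])
    m=np.array([(u-K[0,2])/K[0,0],(v-K[1,2])/K[1,1]]);x=m.copy()
    for _ in range(30): x=m/(1+k*(x@x))
    P=d['P'];r=P[:3,:3]@np.array([x[0],x[1],1]);return P[:3,3],r/np.linalg.norm(r)
def atz(fn,u,v,z):
    o,r=ray(fn,u,v);return o+r*(z-o[2])/r[2]
def tri(*obs):
    A=np.zeros((3,3));b=np.zeros(3)
    for o in obs:
        c,r=ray(*o);M=np.eye(3)-np.outer(r,r);A+=M;b+=M@c
    return np.linalg.solve(A,b)
def proj(fn,p):
    d=np.load(f'pics/{fn}.npz');q=np.linalg.inv(d['P'])@np.append(p,1);x=q[:2]/q[2];x=x*(1+float(d['k1'])*(x@x));return (d['K']@np.append(x,1))[:2]
E
python3 - <<'E'
from h import *
a=shot('side','s0');b=shot('top','t0');c=shot('wrist','w0')
s=env.state();print(s['time_s'],s['eef_pos'],R.from_rotvec(s['tcp_rot']).as_matrix().round(3),s['contact_force'])
for f in('s0','t0'):print(np.load(f'pics/{f}.npz')['P'].round(3))
E
```

```text
pics
0.15 [0.23907716 0.60399907 0.2475462 ] [[-0.93   0.368 -0.   ]
 [ 0.368  0.93  -0.001]
 [-0.    -0.001 -1.   ]] [-0.39228323  0.25840341 -0.32566042]
[[ 0.954 -0.142  0.262  0.242]
 [-0.298 -0.504  0.811 -0.907]
 [ 0.017 -0.852 -0.524  0.526]
 [ 0.     0.     0.     1.   ]]
[[ 0.013 -0.99   0.139  0.38 ]
 [-1.    -0.013 -0.002 -0.184]
 [ 0.004 -0.139 -0.99   0.907]
 [ 0.     0.     0.     1.   ]]
```

View pics/s0.png

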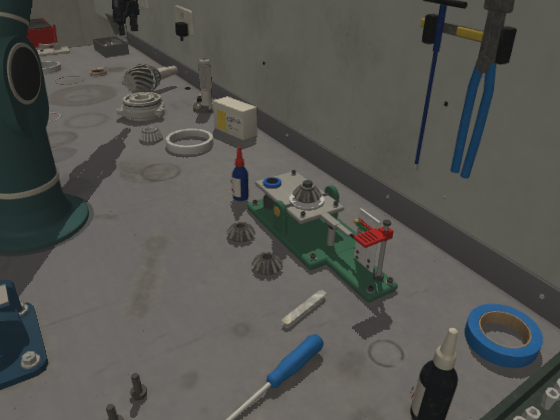

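View pics/t0.png

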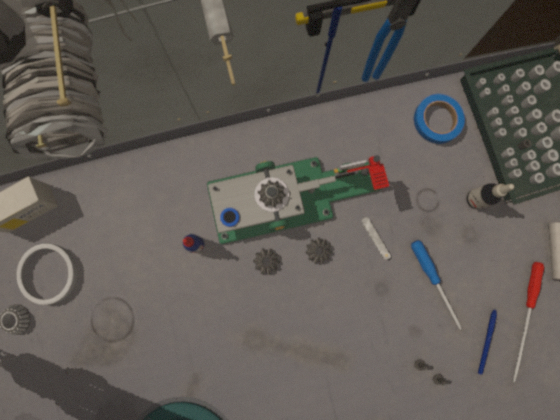

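The side view shows the tester at about (320,235), with the pad at (272,183) and the tab at (373,233). In the top view the pad is at (230,216) and the tab at (378,178). I'll enlarge both.

```bash
python3 - <<'E'
import cv2,numpy as np
s=cv2.imread('pics/s0.png');t=cv2.imread('pics/t0.png')
a=cv2.resize(s[200:300,330:410],None,fx=5,fy=5,interpolation=3)
b=cv2.resize(t[145:245,340:420],None,fx=5,fy=5,interpolation=3)
cv2.imwrite('pics/c1.png',np.hstack([a,b[:500]]))
a=cv2.resize(s[160:220,240:340],None,fx=4,fy=4,interpolation=3)
b=cv2.resize(t[180:240,200:300],None,fx=4,fy=4,interpolation=3)
cv2.imwrite('pics/c2.png',np.hstack([a,b]))
E
```

```text
(no output)
```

View pics/c1.png

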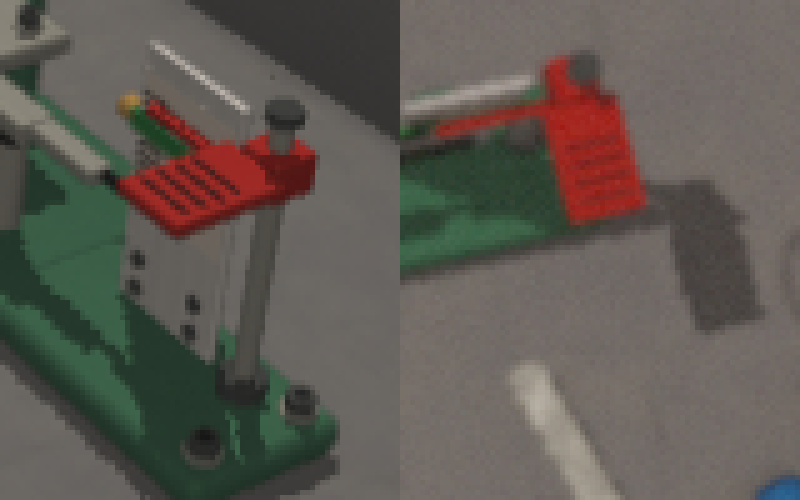

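View pics/c2.png

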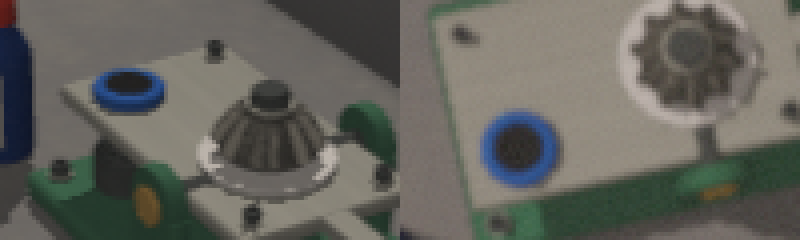

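The side crop shows the tab ribs centred near (368,237), the rod top near (387,221), and the green clip's left end at about (360,226) beside its yellow knob. In the top view the tab is near (380,177), the rod top near (377,158), and the pad near (230,217).

```bash
python3 - <<'E'
from h import *
pad=tri(('s0',272,180.8),('t0',229.8,217.2));tab=tri(('s0',368,237),('t0',380.2,177.5));rod=tri(('s0',387,220.8),('t0',377,158.3))
print('pad',pad,atz('s0',272,180.8,.074),atz('t0',229.8,217.2,.074));print('tab',tab);print('rod',rod,atz('s0',387,220.8,.13),atz('t0',377,158.3,.13))
# base near edge right end corner etc, plate left edge
for p in [(218,243),(340,217),(389,190)]: print(atz('t0',*p,.012))
# scale plane thru rod-ish: list z at candidate x,y later
for u,v in [(357,223.5),(361,225.5),(360,222),(375,221)]:
    o,r=ray('s0',u,v); print(o,r)
for f in (('lock',(191,243),.0),('g1',(266,262),.02),('g2',(318,251),.02),('feel',(376,239),.01)): print(f[0],atz('t0',*f[1],f[2]))
E
```

```text
pad [ 0.47852626 -0.09555086  0.07404588] [ 0.47947131 -0.09553777  0.074     ] [ 0.47764345 -0.09534157  0.074     ]
tab [ 0.55145832 -0.38024227  0.11252379]
rod [ 0.58512382 -0.37122019  0.13037341] [ 0.58601271 -0.37067142  0.13      ] [ 0.58475067 -0.37110942  0.13      ]
[ 0.43080435 -0.0657004   0.012     ]
[ 0.48831035 -0.31864441  0.012     ]
[ 0.54720099 -0.42370811  0.012     ]
[ 0.24185488 -0.90652772  0.52575934] [ 0.40300773  0.73903907 -0.53982036]
[ 0.24185488 -0.90652772  0.52575934] [ 0.40985781  0.73331596 -0.54246132]
[ 0.24185488 -0.90652772  0.52575934] [ 0.40911945  0.7380671  -0.53654285]
[ 0.24185488 -0.90652772  0.52575934] [ 0.43720263  0.72565842 -0.53129438]
lock [ 0.43057029 -0.00713167  0.        ]
g1 [ 0.39305538 -0.16581231  0.02      ]
g2 [ 0.41670772 -0.27182192  0.02      ]
feel [ 0.44322901 -0.39431702  0.01      ]
```

```bash
python3 - <<'E'
import cv2,numpy as np
w=cv2.imread('pics/w0.png');s=cv2.imread('pics/s0.png')
a=cv2.resize(s[213:253,348:388],None,fx=10,fy=10,interpolation=2)
cv2.imwrite('pics/c3.png',np.hstack([a,cv2.resize(w,(400,300))if 0 else np.vstack([cv2.resize(w,(400,300)),np.zeros((100,400,3),np.uint8)])]))
E
```

```text
(no output)
```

View pics/c3.png

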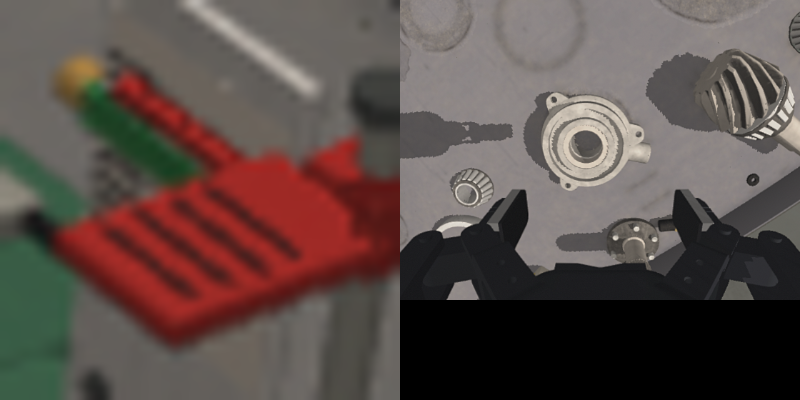

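The clip's left end is visible as a green band from (356,221) to (367,231) in the side image, with the red hand just above and behind it. The tab is at z≈0.112, so the telltale stands at about 34 mm. The wrist view shows open bench. Next I'll plan the approach.

```bash
cat >> h.py <<'E'
def go(*pts):
    s=env.state();p=np.array(s['eef_pos']);M=R.from_rotvec(s['tcp_rot']).as_matrix()
    for q in pts:
        d=M.T@(np.array(q)-p);n=int(np.ceil(np.abs(d).max()/.06));print('total',d.round(4),'rows',n,'per',(d/n).round(4));p=np.array(q)
E
python3 - <<'E'
from h import *
print(np.array(cams.get_image('wrist')['mount']).round(3))
for z in(.45,.6):print(atz('t0',50,90,z),atz('t0',70,150,z))
go((.44,.15,.23),(.546,-.38,.19))
E
```

```text
[[-0.    -0.959 -0.285  0.072]
 [ 1.    -0.001  0.001 -0.   ]
 [-0.001 -0.285  0.959 -0.126]
 [ 0.     0.     0.     1.   ]]
[0.57859121 0.07886705 0.45      ] [0.50663342 0.04668    0.45      ]
[ 0.51350336 -0.00739105  0.6       ] [ 0.46517568 -0.02900825  0.6       ]
total [-0.3539 -0.3483  0.0181] rows 6 per [-0.059  -0.0581  0.003 ]
total [-0.2936 -0.4538  0.0405] rows 8 per [-0.0367 -0.0567  0.0051]
```

```bash
python3 - <<'E'
from h import *
go((.41,.05,.195),(.43,-.18,.18),(.546,-.38,.17))
E
```

```text
total [-0.3628 -0.4523  0.0532] rows 8 per [-0.0454 -0.0565  0.0067]
total [-0.1032 -0.2065  0.0152] rows 4 per [-0.0258 -0.0516  0.0038]
total [-0.1815 -0.1433  0.0102] rows 4 per [-0.0454 -0.0358  0.0025]
```

arm_command --motion '[-0.036, -0.045, 0.005, 0, 0, -0.036, -0.045, 0.005, 0, 0, -0.036, -0.045, 0.005, 0, 0, -0.036, -0.045, 0.005, 0, 0, -0.036, -0.045, 0.005, 0, 0, -0.036, -0.045, 0.005, 0, 0, -0.036, -0.045, 0.005, 0, 0, -0.036, -0.045, 0.005, 0, 0, -0.036, -0.045, 0.005, 0, 0, -0.036, -0.045, 0.005, 0, 0]'

```text
time_s: 1.45
eef_pos: [0.4088, 0.0518, 0.1985]
tcp_rot: [0.588, 3.085, 0.001]
contact_force: [0.4, 0.1, 0.1]
gripper_width: 0.0001
grasp_force: 0.0
```

```bash
python3 - <<'E'
from h import *
go((.43,-.18,.18),(.546,-.38,.165))
E
```

```text
total [-0.105  -0.2078  0.0184] rows 4 per [-0.0262 -0.0519  0.0046]
total [-0.1814 -0.1433  0.015 ] rows 4 per [-0.0454 -0.0358  0.0038]
```

arm_command --motion '[-0.021, -0.0415, 0.0037, 0, 0, -0.021, -0.0415, 0.0037, 0, 0, -0.021, -0.0415, 0.0037, 0, 0, -0.021, -0.0415, 0.0037, 0, 0, -0.021, -0.0415, 0.0037, 0, 0, -0.036, -0.0286, 0.003, 0, 0, -0.036, -0.0286, 0.003, 0, 0, -0.036, -0.0286, 0.003, 0, 0, -0.036, -0.0286, 0.003, 0, 0, -0.036, -0.0286, 0.003, 0, 0, 0, 0, 0, 0, 0, 0, 0, 0, 0, 0]'

```text
time_s: 2.95
eef_pos: [0.5438, -0.3765, 0.1641]
tcp_rot: [-0.588, -3.085, -0.002]
contact_force: [0.2, -0.4, -0.5]
gripper_width: -0.0002
grasp_force: 0.0
```

```bash
python3 - <<'E'
from h import *
go((.546,-.38,.135),(.546,-.38,.0945))
print(env.state()['contact_force'])
a=shot('side','s1');b=shot('top','t1')
cv2.imwrite('pics/c4.png',np.hstack([cv2.resize(a[150:290,280:420],None,fx=3,fy=3),cv2.resize(b[100:240,300:426],None,fx=3,fy=3)])[:,:,::-1])
E
```

```text
total [-0.0034 -0.0025  0.0291] rows 1 per [-0.0034 -0.0025  0.0291]
total [-0.0001 -0.      0.0405] rows 1 per [-0.0001 -0.      0.0405]
[ 0.15312041 -0.39263391 -0.50484702]
```

View pics/c4.png

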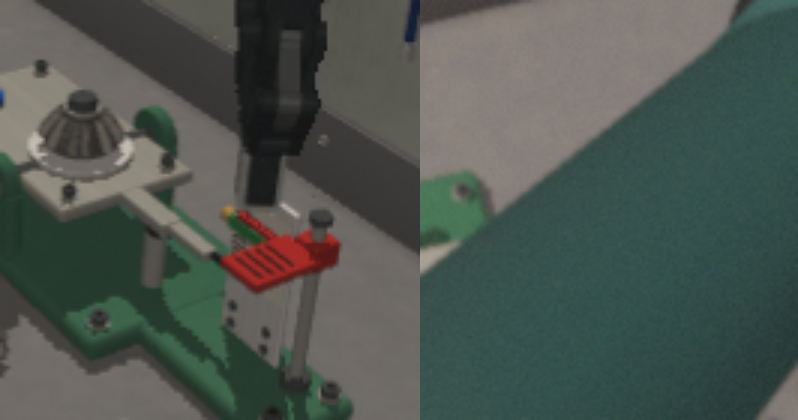

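The fingertip is at about (367,217) in the side view, above the tab; the arm hides the tester in the top view. I'll push down now.

arm_command --motion '[-0.003, -0.0025, 0.012, 0, 0, 0, 0, 0.012, 0, 0, 0, 0, 0.01, 0, 0, 0, 0, 0.006, 0, 0, 0, 0, 0.006, 0, 0, 0, 0, 0.006, 0, 0, 0, 0, 0.006, 0, 0, 0, 0, 0.005, 0, 0, 0, 0, 0.003, 0, 0, 0, 0, 0.002, 0, 0, 0, 0, 0, 0, 0, 0, 0, 0, 0, 0]'

```text
time_s: 4.55
eef_pos: [0.5463, -0.3809, 0.0969]
tcp_rot: [0.589, 3.086, -0.0]
contact_force: [-0.2, 0.3, 0.6]
gripper_width: 0.0
grasp_force: 0.0
```

arm_command --motion '[0, 0, 0.002, 0, 0, 0, 0, 0.002, 0, 0, 0, 0, 0, 0, 0]'

```text
time_s: 4.92
eef_pos: [0.5466, -0.3812, 0.0945]
tcp_rot: [0.588, 3.085, 0.0]
contact_force: [-2.5, 2.1, 10.0]
gripper_width: -0.0001
grasp_force: 5.0
```

arm_command --motion '[0, 0, 0, 0, 0, 0, 0, 0, 0, 0, 0, 0, -0.01, 0, 0, 0, 0, -0.02, 0, 0, 0, 0, -0.03, 0, 0, 0, 0, -0.012, 0, 0, 0, 0, 0, 0, 0]'

```text
time_s: 5.8
eef_pos: [0.5467, -0.3809, 0.166]
tcp_rot: [0.588, 3.084, -0.001]
contact_force: [-0.2, 0.4, -0.8]
gripper_width: -0.0001
grasp_force: 0.0
```

```bash
python3 - <<'E'
from h import *
go((.478,-.0955,.165))
print(env.state()['contact_force'],env.state()['eef_pos'])
a=shot('side','s2')
cv2.imwrite('pics/c5.png',cv2.resize(a[205:275,330:410],None,fx=8,fy=8,interpolation=2)[:,:,::-1])
# predictions
xh=np.array([np.cos(np.radians(12.6)),np.sin(np.radians(12.6)),0]);yh=np.array([-xh[1],xh[0],0])
E
```

```text
total [0.1689 0.2401 0.0006] rows 5 per [0.0338 0.048  0.0001]
[-0.16473078  0.35972499 -0.81919584] [ 0.54674079 -0.38094377  0.16600072]
```

View pics/c5.png

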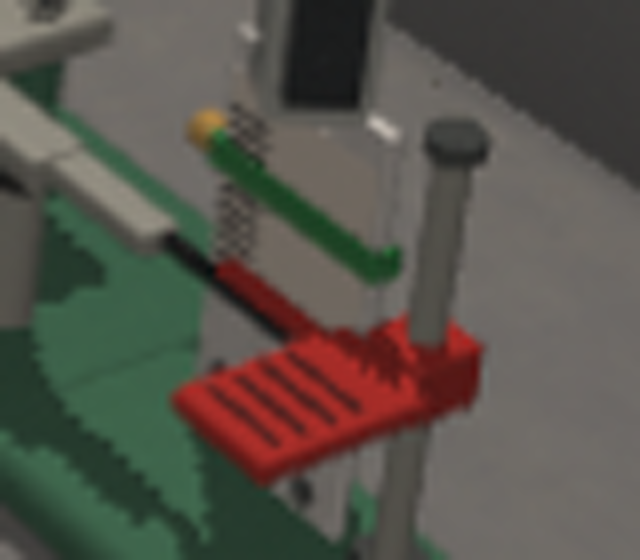

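The telltale now rests on the pointer, with the red/black edge at about crop (216,268). The green clip runs from (215,148) to (388,262), in full view.

```bash
python3 - <<'E'
from h import *
from scipy.optimize import brentq
th=np.radians(12.6)
xh=np.array([np.cos(th),np.sin(th),0]);yh=np.array([-xh[1],xh[0],0])
rod=np.array([.5852,-.3711,0])
P=lambda u,v:(330+(u-3.5)/8,205+(v-3.5)/8)
def T(p): d=p-rod;return [round(1e3*float(d@xh),1),round(1e3*float(d@yh),1),round(1e3*float(p[2]),1)]
for u,v,z,n in [(250,32,.118,'top L'),(383,128,.118,'top R'),(365,118,.118,'topRfront'),(455,130,.13,'rod'),(216,268,.0645,'ptr'),(282,330,.0645,'ptr2'),(232,265,.0705,'red'),(175,402,.078,'tabL'),(265,470,.078,'tab near'),]:
    print(n,T(atz('s2',*P(u,v),z)))
for off in(-12,-8,-4,-2,0,2,4):
  out=[]
  for u,v in[(222,150),(215,165),(225,137),(300,210),(360,255),(305,202),(295,220)]:
    o,r=ray('s2',*P(u,v)); t=((rod+xh*off/1e3-o)@xh)/(r@xh); out.append(T(o+r*t)[1:])
  print(off,out)
E
```

```text
top L [0.7, 64.1, 118.0]
top R [1.4, 21.8, 118.0]
topRfront [0.6, 26.5, 118.0]
rod [0.1, 0.6, 130.0]
ptr [-6.7, 57.4, 64.5]
ptr2 [-8.4, 32.7, 64.5]
red [-8.9, 50.1, 70.5]
tabL [-55.2, 9.7, 78.0]
tab near [-53.1, -16.2, 78.0]
-12 [[54.0, 98.3], [55.7, 93.6], [53.6, 101.8], [28.2, 98.7], [9.2, 99.2], [27.1, 101.3], [29.3, 95.6]]
-8 [[58.6, 94.4], [60.2, 89.7], [58.1, 98.0], [32.5, 94.8], [13.3, 95.3], [31.4, 97.4], [33.6, 91.6]]
-4 [[63.2, 90.6], [64.8, 85.8], [62.7, 94.1], [36.9, 90.9], [17.5, 91.4], [35.7, 93.6], [38.0, 87.7]]
-2 [[65.4, 88.6], [67.1, 83.8], [65.0, 92.2], [39.0, 88.9], [19.6, 89.5], [37.8, 91.6], [40.1, 85.8]]
0 [[67.7, 86.7], [69.4, 81.9], [67.3, 90.3], [41.2, 87.0], [21.7, 87.5], [40.0, 89.7], [42.3, 83.8]]
2 [[70.0, 84.7], [71.7, 79.9], [69.5, 88.3], [43.3, 85.1], [23.7, 85.6], [42.2, 87.8], [44.5, 81.9]]
4 [[72.3, 82.8], [74.0, 77.9], [71.8, 86.4], [45.5, 83.1], [25.8, 83.6], [44.3, 85.9], [46.6, 79.9]]
```

arm_command --motion '[0.028, 0.04, 0, 0, 0, 0.028, 0.04, 0, 0, 0, 0.028, 0.04, 0, 0, 0, 0.028, 0.04, 0, 0, 0, 0.028, 0.04, 0, 0, 0, 0.028, 0.04, 0, 0, 0, 0, 0, 0, 0, 0, 0, 0, 0, 0, 0]'

```text
time_s: 6.85
eef_pos: [0.4782, -0.0962, 0.1644]
tcp_rot: [-0.588, -3.086, 0.001]
contact_force: [0.8, 1.0, -0.5]
gripper_width: -0.0001
grasp_force: 0.0
```

```bash
python3 - <<'E'
from h import *
go((.478,-.0955,.096))
print(env.state()['contact_force'])
E
```

```text
total [0.0004 0.0006 0.0684] rows 2 per [0.0002 0.0003 0.0342]
[ 0.8498297   1.04907355 -0.45700858]
```

arm_command --motion '[0, 0, 0.025, 0, 0, 0, 0, 0.025, 0, 0, 0, 0, 0.015, 0, 0, 0, 0, 0.004, 0, 0, 0, 0, 0.004, 0, 0, 0, 0, 0.003, 0, 0, 0, 0, 0.003, 0, 0, 0, 0, 0, 0, 0, 0, 0, 0, 0, 0]'

```text
time_s: 7.98
eef_pos: [0.4787, -0.0958, 0.0868]
tcp_rot: [0.588, 3.085, 0.001]
contact_force: [-1.3, -0.3, 5.8]
gripper_width: -0.0001
grasp_force: 3.2
```

```bash
cat > look.py <<'E'
import sys
from h import *
n=sys.argv[1]
a=shot('side',n);print(env.state()['eef_pos'],env.state()['contact_force'])
cv2.imwrite(f'pics/c_{n}.png',cv2.resize(a[205:275,330:410],None,fx=8,fy=8,interpolation=2)[:,:,::-1])
E
python3 look.py s3
```

```text
[ 0.47874363 -0.09573929  0.08682795] [-1.94240047  0.6898991   7.30856197]
```

View pics/c_s3.png

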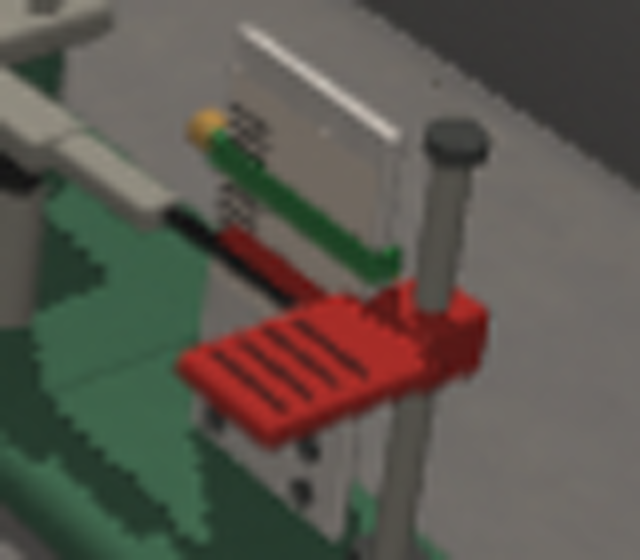

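The telltale has risen with the pointer: the tab's left corner went from (175,402) to (180,368) in the crop. I'll track the tab numerically from here.

```bash
cat > track.py <<'E'
import sys
from h import *
from scipy.ndimage import shift
from scipy.optimize import minimize
n=sys.argv[1]
a=cv2.imread('pics/s2.png').astype(np.float32);b=cv2.imread(f'pics/{n}.png').astype(np.float32)
red=lambda i:cv2.GaussianBlur(i[:,:,2]-i[:,:,1],(3,3),0)
A=red(a);B=red(b)
th=np.radians(12.6);xh=np.array([np.cos(th),np.sin(th),0]);c=np.array([.5522,-.3784,.078])
best=[]
for h in np.arange(0,.036,.0002):
    d=proj('s2',c+[0,0,h])-proj('s2',c)
    M=np.float32([[1,0,d[0]],[0,1,d[1]]])
    W=cv2.warpAffine(A,M,(560,420));x0,y0=352+d[0],240+d[1]
    x0,y0=int(x0),int(y0);w=slice(y0-3,y0+28),slice(x0-2,x0+40)
    best.append((float(np.mean((W[w]-B[w])**2)),h))
print('rise mm',min(best)[1]*1e3,'err',min(best)[0])
E
python3 track.py s3
```

```text
rise mm 8.6 err 111.05498504638672
```

arm_command --motion '[0, 0, 0.002, 0, 0, 0, 0, 0.002, 0, 0, 0, 0, 0.0015, 0, 0, 0, 0, 0, 0, 0, 0, 0, 0, 0, 0]'

```text
time_s: 8.65
eef_pos: [0.4787, -0.0955, 0.0817]
tcp_rot: [0.588, 3.085, 0.002]
contact_force: [-3.8, 2.0, 10.2]
gripper_width: 0.0003
grasp_force: 5.5
```

```bash
python3 look.py s4; python3 track.py s4
```

```text
[ 0.47870417 -0.09545938  0.0816686 ] [-2.88135274  0.68247378 10.09604297]
rise mm 18.4 err 165.06826782226562
```

arm_command --motion '[0, 0, 0.0013, 0, 0, 0, 0, 0.001, 0, 0, 0, 0, 0, 0, 0, 0, 0, 0, 0, 0, 0, 0, 0, 0, 0]'

```text
time_s: 9.32
eef_pos: [0.4787, -0.0954, 0.0795]
tcp_rot: [0.588, 3.085, 0.002]
contact_force: [-4.3, 1.7, 13.0]
gripper_width: 0.0002
grasp_force: 6.5
```

```bash
python3 look.py s5; python3 track.py s5
```

```text
[ 0.47869431 -0.0954441   0.07952008] [-4.83555949  1.78998846 13.14417464]
rise mm 22.6 err 151.7546844482422
```

View pics/c_s5.png

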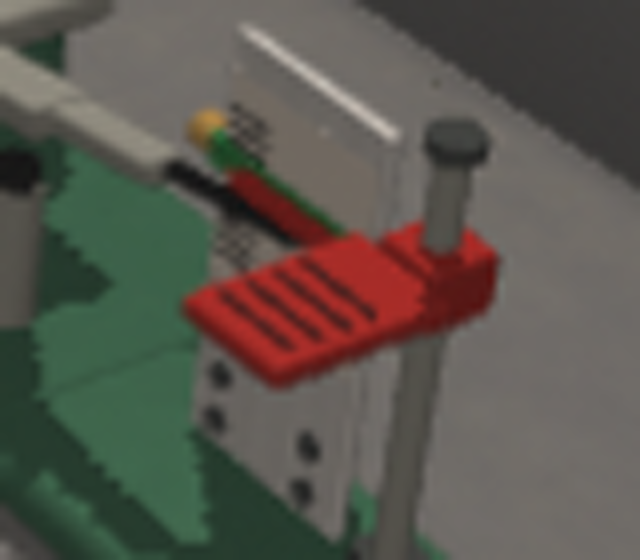

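The pointer's red/black edge now lies along about (232,188)–(290,240) in the crop, with the hand covering the clip's lower part. I'll check it numerically.

```bash
python3 - <<'E'
from h import *
th=np.radians(12.6)
xh=np.array([np.cos(th),np.sin(th),0]);yh=np.array([-xh[1],xh[0],0]);rod=np.array([.5852,-.3711,0])
def T(p): d=p-rod;return [round(1e3*float(v),1) for v in (d@xh,d@yh,p[2])]
def pl(f,u,v,off):
    o,r=ray(f,u,v);return T(o+r*(((rod+xh*off/1e3-o)@xh)/(r@xh)))
def edges(f,kind):
    im=cv2.imread(f'pics/{f}.png').astype(float);out=[]
    for u in range(359,366):
        c=im[205:255,u];sig=(c[:,2]-c[:,1]) if kind=='r' else c[:,1]-np.maximum(c[:,2],c[:,0])
        sig=np.maximum(sig,0)
        if kind=='g': sig[40:]=0; sig=sig*(np.arange(50)<32)
        k=sig.argmax() if kind=='g' else np.argmax(sig>35)+2
        h=sig[k]/2;i=k
        while sig[i]>h:i+=1
        lo=i-(h-sig[i])/(sig[i-1]-sig[i])
        i=k
        while sig[i]>h:i-=1
        up=i+(h-sig[i])/(sig[i+1]-sig[i])
        out.append((u,205+up,205+lo))
    return out
for f in('s2','s5'):
    e=edges(f,'r');print(f,'red',np.round(e,1).tolist())
    for u,a,b in e[:6]:
        print(T(atz(f,u,b,.0645)) if f=='s2' else '', [pl(f,u,b,o) for o in(-6,-8)])
e=edges('s2','g');print('clip',np.round(e,1).tolist())
for u,a,b in e: print([(pl('s2',u,a,o)[2],pl('s2',u,b,o)[2]) for o in(0,-2)])
E
```

```text
s2 red [[359.0, 236.9, 241.0], [360.0, 237.6, 241.6], [361.0, 238.4, 242.5], [362.0, 239.2, 243.4], [363.0, 239.9, 244.0], [364.0, 240.7, 244.9], [365.0, 241.4, 245.5]]
[-8.4, 48.5, 64.5] [[-6.0, 51.2, 62.0], [-8.0, 48.9, 64.1]]
[-8.0, 46.3, 64.5] [[-6.0, 48.5, 62.4], [-8.0, 46.3, 64.5]]
[-8.1, 43.4, 64.5] [[-6.0, 45.7, 62.4], [-8.0, 43.5, 64.4]]
[-8.3, 40.4, 64.5] [[-6.0, 42.9, 62.1], [-8.0, 40.7, 64.2]]
[-7.9, 38.1, 64.5] [[-6.0, 40.3, 62.5], [-8.0, 38.1, 64.6]]
[-7.9, 35.4, 64.5] [[-6.0, 37.5, 62.5], [-8.0, 35.4, 64.6]]
s5 red [[359.0, 225.3, 229.5], [360.0, 225.9, 229.3], [361.0, 226.3, 230.3], [362.0, 226.9, 231.0], [363.0, 227.9, 231.5], [364.0, 228.7, 232.4], [365.0, 229.3, 233.4]]
 [[-6.0, 54.8, 83.5], [-8.0, 52.5, 85.5]]
 [[-6.0, 52.3, 85.4], [-8.0, 50.1, 87.3]]
 [[-6.0, 49.5, 84.9], [-8.0, 47.3, 86.9]]
 [[-6.0, 46.9, 85.3], [-8.0, 44.7, 87.2]]
 [[-6.0, 44.2, 85.7], [-8.0, 42.0, 87.6]]
 [[-6.0, 41.5, 85.5], [-8.0, 39.3, 87.5]]
clip [[359.0, 222.7, 227.4], [360.0, 223.6, 228.2], [361.0, 224.2, 229.0], [362.0, 224.8, 229.5], [363.0, 226.1, 230.3], [364.0, 226.7, 231.1], [365.0, 227.5, 231.8]]
[(90.2, 81.6), (92.2, 83.6)]
[(90.1, 81.5), (92.0, 83.5)]
[(90.4, 81.6), (92.3, 83.5)]
[(90.6, 82.1), (92.6, 84.1)]
[(89.7, 82.1), (91.6, 84.0)]
[(90.2, 82.1), (92.1, 84.1)]
[(90.1, 82.3), (92.0, 84.2)]
```

The pointer and telltale edge stand at z≈87.2 mm, and the clip's middle is at about 86–88 mm, so they are level. I'll hold, then release gently.

arm_command --motion '[0, 0, 0, 0, 0, 0, 0, 0, 0, 0, 0, 0, -0.002, 0, 0, 0, 0, -0.002, 0, 0, 0, 0, -0.003, 0, 0, 0, 0, -0.003, 0, 0, 0, 0, -0.003, 0, 0, 0, 0, -0.005, 0, 0, 0, 0, -0.015, 0, 0, 0, 0, -0.025, 0, 0, 0, 0, -0.01, 0, 0, 0, 0, 0, 0, 0, 0, 0, 0, 0, 0]'

```text
time_s: 11.0
eef_pos: [0.4779, -0.0955, 0.1455]
tcp_rot: [-0.588, -3.085, 0.0]
contact_force: [-0.7, 0.6, -0.7]
gripper_width: 0.0001
grasp_force: 0.0
```

```bash
python3 look.py s6; python3 track.py s6
```

```text
[ 0.47780573 -0.0955486   0.14533675] [0.73711374 0.33024031 0.23178988]
rise mm 22.6 err 161.1871337890625
```

View pics/c_s6.png

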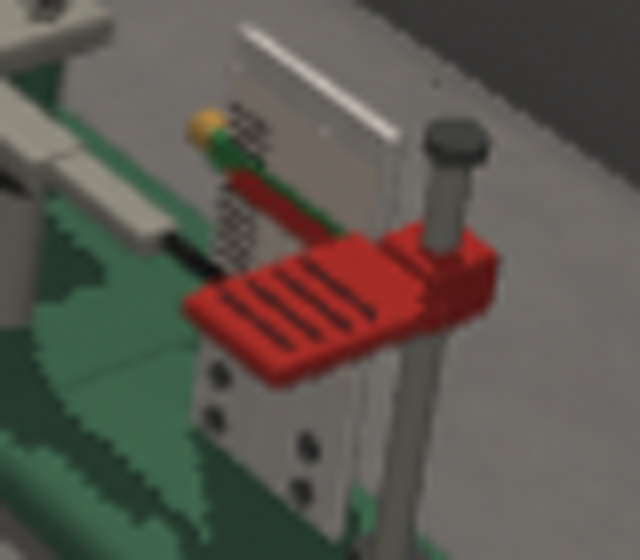

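The pointer is back at rest (about (190,255)), the telltale has stayed up at the clip (about (280,205)), and the hand is clear of everything. Handing in.

```bash
python3 -c "
from station import job
print(job.sign_off())"
```

```text
the job is handed in; nothing more can be done
None
```

The job is handed in at about 11 s: the telltale was pushed to zero, then carried up 22.6 mm to the green clip (level to about 1 mm by camera), and stayed there after the plate sprang back; no verdict was returned.

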